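Hang the parts scoop in the notch of the bin's hanger plate

TASK

Pick up the parts scoop standing on the bench and hang it by its own hook over the raised steel plate on the robot's side of the parts bin, cup outside the bin. Slide the hook lightly along the plate's top edge until it drops into the notch, lower it gently until it is fully home there, never pressing or pushing the scoop on the bin or its plate with more than about 25 N, and only then let go so that it hangs upright. Leave the other things on the bench where they are.

Things in the scene. Friction and masses are not known exactly. Their poses are not given: they have to be found in the camera images.
- scoop_grip (a point): Centre of the scoop's dark wooden grip, an upright block 14 (scoop x) x 24 (scoop y) x 56 mm high at the very top of the scoop, its centre 153 mm above the cup's underside and 30.5 mm from the cup's axis towards scoop +x. The scoop stands upright. Axes: z up, x from the cup towards the hook's tongue (the way the hook reaches).
- scoop_hook (a point): Mid-point of the roof of the hook's slot, below the grip: 7 mm from the grip's centre towards scoop +x and 48 mm below it, 105 mm above the cup's underside. The hook is 16 mm wide (scoop y). The slot is 9 mm wide (scoop x, 4.5 mm either side of this point), between the strap and a tongue 5 mm thick that hangs 16 mm below the roof. Axes as the grip.
- scoop: The steel parts scoop, about 0.25 kg (varies by 20 %), 181 mm high: a round open cup, 60 mm across and 50 mm high, with a flat upright strap on its +x side that carries the hook and, above the hook, the grip. Origin at the centre of the cup's underside, axes as the grip.
- bin: Grey sheet-steel parts bin, fixed, 160 (bin x) x 280 (bin y) x 105 mm high, open above, holding small turned parts. Origin at the centre of its underside, on the bench; z up; its -x side faces the robot and carries the hanger plate on its outside.
- plate_nominal (a point): Point fixed to the bin (axes as bin), 82 mm towards bin -x and 150 mm above its origin: nominal middle of the top edge of the steel hanger plate, 4 mm thick, 180 mm long along bin y. The real plate is screwed fast anywhere within 35 mm either way along bin y and 3 mm up or down of this, unmeasured. Mid-length, its top edge has one square notch 22 mm wide, 16 mm deep.
- oil: Bystander: upright metal can, 54 mm across, 110 mm high; origin at the centre of its underside.
- vblock: Bystander: dark steel V-block, 60 x 50 x 40 mm; origin at the centre of its underside.
- blank: Bystander: steel blank, 90 x 50 x 30 mm; origin at the centre of its underside.
Mind the look-alikes: they are no part of the job. What is shaped like the scoop but green is not meant.

How it is judged:
On the way, in this order (a step that is already met when the one before it is completed fails the run):
1. the scoop is lifted until its hook is at the height of the plate's top edge (height (world z) of scoop_hook above 0.146 m), for 0.1 s.
2. the hook, still held by the gripper, is over the plate and down in the notch, touching the plate (z of scoop_hook in the frame of bin between 0.124 and 0.142 m and x of scoop_hook in the frame of bin between -0.09 and -0.074 m and y of scoop_hook in the frame of bin between -0.055 and 0.055 m and contact force between the fingers and scoop above 0.5 N and contact force between scoop and bin above 0.2 N), for 0.1 s.
At the end, for the whole second after the job is handed in: Scoop at rest (under 0.02 m/s), released, hung in the notch: slot roof 124-142 mm above the bin's underside, at bin x -90 to -74 mm, within 55 mm of bin y = 0, resting on the bin or its plate (over 0.5 N), upright within 0.12 rad, its x along bin x within 0.2 rad (z of scoop_hook in the frame of bin between 0.124 and 0.142 m and x of scoop_hook in the frame of bin between -0.09 and -0.074 m and y of scoop_hook in the frame of bin between -0.055 and 0.055 m and angle between scoop's own z axis and vertical below 0.12 rad and angle between the x axis of scoop and the x axis of bin, either way round below 0.2 rad and linear speed of scoop below 0.02 m/s and contact force between scoop and bin above 0.5 N); the robot touches nothing.
It fails at once if the scoop presses on the bin or its plate with more than 25 N (contact force between scoop and bin above 25 N).
It fails at once if the can is moved more than 20 mm (distance of oil from where it was at the start of the episode above 0.02 m).
It fails at once if the V-block is moved more than 20 mm (distance of vblock from where it was at the start of the episode above 0.02 m).
It fails at once if the steel blank is moved more than 20 mm (distance of blank from where it was at the start of the episode above 0.02 m).
It also fails if it takes over 67 s, if anything falls off the work surface, if the arm or the gripper's body presses on something with over 40 N, if the wrist force passes 120 N, or if a joint passes its speed limit or range.

ROBOT

A 6-joint arm with a two-finger parallel gripper is mounted at the origin on the work surface. World frame = base frame: x ahead of the robot, y to its left, z up, the work surface at z = 0. Lengths are in m, angles in rad, forces in N, time in s.
With the tool pointing down it reaches from about 0.3 to 0.85 m from the base axis. Payload 5.4 kg.
Tool frame: the origin (TCP) lies on the centre line of the jaws, within the pads' length; the fingertips stand 11 mm ahead of it and the grasp point (between the pads) lies 8 mm behind it; y points along the fingers, x is the direction in which the jaws open and shut, and the axes are right-handed (so a half turn about y gives the same grasp; the last joint's range is limited). The gripper opens to 85 mm and grips with 20 to 120 N. Pads are 22 mm wide; open, the fingers measure 114 mm over their backs; the gripper's body (76 mm by 85 mm) begins 54 mm behind the grasp point. The pads swing forward as they close: fully open they stand 13 mm farther back than shut.
Start: joints at [-1.319, 0.158, 1.597, -0, 1.386, -0.21], TCP at [0.256, -0.515, 0.242] pointing down, gripper open.
Joint ranges: [-2.91, 2.91], [-0.94, 2.29], [0.18, 2.7], [-1.29, 4.43], [0.17, 2.64], [-3, 3]. Speed limits (rad/s): [2.57, 2.57, 3.14, 3.14, 3.14, 3.14].

INTERFACE

Orientations are given as a unit quaternion [w, x, y, z].
In Python, from station import read_state, grab_frame, camera_model, job_done, spot_in, cut_out gives the robot as it stands.
- The arm moves only by the tool move_arm, never from a script. Its argument "series" is a list of rows, each an object of numbers: "tx", "ty", "tz": the shift along the tool's x, y, z in cm; "spin": the turn about the tool's y in degrees; "claw": the opening in per cent of the stroke, from 0 (shut) to 100 (fully open). A call has exactly 10 rows; each row shifts and turns the pose as measured when the row begins, along the tool's axes as they then stand; what a row does not reach is not made up. A row lasts 1/10 s, in which the tool goes at most 50 mm and 8.59 degrees, less where a joint would pass 70% of its speed; a pose out of reach is approached as far as the arm can. A call is refused whole if a number of a shift passes 5 or a number of a turn 8.59, either way. A call with a gripper value outside its range is refused whole. The fingers move at their own pace and stop on an object; "newtons" is the grip in N (left out, the last holds). Time passes only in rows, so rows that do not move let the fingers close, or fill a call up. It gives the time, the measured TCP pose, the force and the opening at its end, in the units of the state.
- read_state(): the state, without advancing time (a new reading comes with each control period).
- grab_frame(name): name is "side" or "top"; returns the picture (400x640x3 uint8, red, green, blue); there is no depth.
- camera_model(name): a dict with "fx", "fy", "cx", "cy" (pixels), "k1" (the pictures are not rectified: a ray, as slopes to the right and down, at radius r is drawn at 1 + k1 r^2 times it, then the intrinsics apply), "R" (3x3) and "t" (3): a world point X has camera coordinates R X + t. Camera axes: x right, y down, z forward; pixel columns grow to the right and rows downward; lengths in m; the calibration is good to about 2 mm. A picture is of the moment at which its call begins. camera_model takes no time and is no camera call.
- job_done(): hands the job in, once; it reports no verdict.
Trained networks look in the newest picture that a camera, given by its name, has taken for a name from the list of things; names that differ only in an ending like _2 or _b are one class to them, and where a whole thing is asked for, a point or a joint stands for the part that bears it (a point fixed in the world has none). Each returns a list of dicts, best first, with "p" (0 to 1); they miss things now and then, are a little off and sometimes report something else, mostly with a low value. They report only what shows in the picture. A call takes as long as a camera call. They do not tell look-alikes from the thing itself.
- spot_in(thing, camera): "at" ([x, y, z] in m, in world coordinates, good to about 4 mm: the middle of the surface that is visible of it).
- cut_out(thing, camera): "region" (400x640 bool, what is visible of it).
The state is a dict: "time": time; "joints": joint angles; "qvel": joint speeds; "joint_torque": joint torques, N m; "position": TCP position; "ee_rot": TCP orientation; "wrist_force": force on the tool from outside, world axes, zero at the start; "moment": the same for the moment, N m; "gripper_width": finger opening in m.
Only numpy, scipy, OpenCV 4.12 (cv2) and the standard library are available. Lean on these libraries where they do the work, as an engineer would, in place of code of your own. Each camera call takes 0.05 s, during which the arm holds its last target. There are 200 camera calls.

## Working session

There is one attempt and no reset: what is moved stays moved. The work goes in short steps, Python scripts to look and compute and a tool call to move; the robot and the scene stay as the last step left them, time stands still between calls to the robot, and variables do not carry over. Pictures are saved under pics/ and viewed, about 8 in all and at most 12, crops included, and the job is handed in when it is done.

Besides the shell and the picture viewer there is one more tool, called after ">>>" by a JSON object that holds its "name" and its "arguments", one argument or row to a line. move_arm: Moves the arm, as the interface text tells. Its arguments: {"type":"object","properties":{"series":{"type":"array"},"newtons":{"type":"number"}},"required":["series"]}

```bash
mkdir -p pics; ls; cat > h.py <<'E'
import numpy as np, cv2
from station import *
def save(n,img,s=1.0,box=None):
    if box: img=img[box[1]:box[3],box[0]:box[2]]
    cv2.imwrite(f'pics/{n}.png',cv2.resize(img[:,:,::-1],None,fx=s,fy=s,interpolation=cv2.INTER_CUBIC))
def proj(cam,X):
    m=camera_model(cam);c=np.asarray(m['R'])@np.asarray(X,float)+np.asarray(m['t']);s=c[:2]/c[2];s=s*(1+m['k1']*(s@s))
    return np.array([m['fx']*s[0]+m['cx'],m['fy']*s[1]+m['cy']])
def ray(cam,uv):
    m=camera_model(cam);d=np.array([(uv[0]-m['cx'])/m['fx'],(uv[1]-m['cy'])/m['fy']]);s=d.copy()
    for _ in range(20): s=d/(1+m['k1']*(s@s))
    R=np.asarray(m['R']);return -R.T@np.asarray(m['t']),R.T@np.array([s[0],s[1],1])
def at_z(cam,uv,z):
    o,d=ray(cam,uv);return o+d*(z-o[2])/d[2]
def tri(uvs,uvt):
    A=[];b=[]
    for c,uv in(('side',uvs),('top',uvt)):
        o,d=ray(c,uv);d=d/np.linalg.norm(d);P=np.eye(3)-np.outer(d,d);A.append(P);b.append(P@o)
    return np.linalg.lstsq(np.vstack(A),np.hstack(b),rcond=None)[0]
E
python3 - <<'E'
from h import *
np.set_printoptions(precision=4,suppress=True)
a=grab_frame('side');b=grab_frame('top')
save('s0',a);save('t0',b)
for c in('side','top'):
    m=camera_model(c);print(c,m['fx'],m['k1'],-np.array(m['R']).T@np.array(m['t']))
    for n in('scoop_grip','scoop','scoop_hook','bin','oil','vblock','blank'):
        for r in spot_in(n,c): print(c,n,round(r['p'],2),np.array(r['at']),proj(c,r['at']).round())
print(read_state())
E
```

```text
pics
side 458.61754419476074 -0.07447751762684 [ 0.474  -1.1592  0.789 ]
side scoop_grip 0.73 [ 0.6493 -0.4202  0.0431] [377. 315.]
side scoop_grip 0.73 [ 0.7674 -0.2943  0.0398] [414. 276.]
side scoop_grip 0.72 [ 0.5082 -0.3524  0.0447] [312. 299.]
side scoop_grip 0.66 [ 0.6446 -0.291   0.0448] [365. 278.]
side scoop 0.92 [ 0.6442 -0.2916  0.0468] [365. 277.]
side scoop 0.83 [ 0.5081 -0.3461  0.0418] [312. 298.]
side scoop 0.72 [ 0.6465 -0.4177  0.0435] [375. 315.]
side scoop 0.68 [ 0.765  -0.2992  0.0419] [413. 277.]
side scoop 0.62 [ 0.4519 -0.2549  0.0706] [286. 267.]
side scoop_hook 0.96 [ 0.6408 -0.2928  0.049 ] [364. 277.]
side scoop_hook 0.92 [ 0.767  -0.3023  0.0404] [414. 278.]
side scoop_hook 0.88 [ 0.6466 -0.413   0.0416] [375. 314.]
side scoop_hook 0.82 [ 0.5087 -0.3502  0.0466] [312. 298.]
side bin 0.67 [0.6375 0.1385 0.0504] [340. 192.]
side oil 0.87 [ 0.4562 -0.2548  0.0759] [288. 265.]
side oil 0.33 [0.6427 0.1317 0.0507] [342. 193.]
side vblock 0.59 [0.3938 0.2585 0.0228] [267. 187.]
side blank 0.63 [ 0.4059 -0.0985  0.0262] [270. 246.]
side blank 0.24 [ 0.6452 -0.2
[... 754 characters left out ...]
053 ] [420. 231.]
top bin 0.84 [0.6524 0.1355 0.0228] [258. 186.]
top oil 0.9 [ 0.4496 -0.2274  0.1094] [381. 249.]
top vblock 0.95 [0.3975 0.2755 0.0359] [209. 269.]
top blank 0.87 [ 0.4224 -0.0828  0.0278] [329. 260.]
{'time': 0.8, 'joints': array([-1.3191,  0.1584,  1.597 , -0.    ,  1.3862, -0.2101]), 'qvel': array([-0.0006,  0.0003,  0.001 , -0.0012, -0.0008, -0.0003]), 'joint_torque': array([  0.0003, -39.5976, -33.1692,  -0.0003,   0.0004,  -0.    ]), 'position': array([ 0.2562, -0.5148,  0.2423]), 'ee_rot': array([-0.6011,  0.6012, -0.3723,  0.3723]), 'wrist_force': array([ 0.3537,  0.4945, -0.2486]), 'moment': array([-0.0416, -0.0439, -0.0702]), 'gripper_width': 0.08509800959332828}
```

View pics/s0.png

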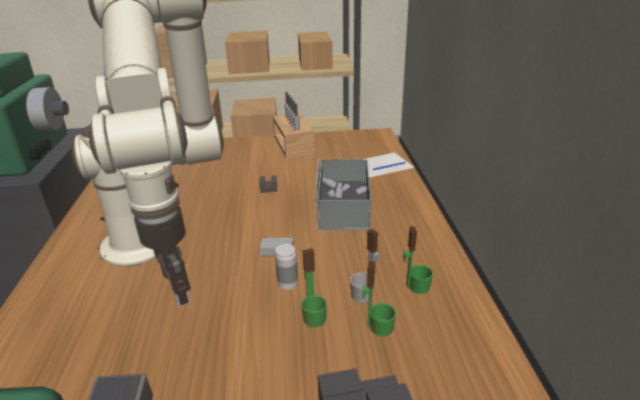

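View pics/t0.png

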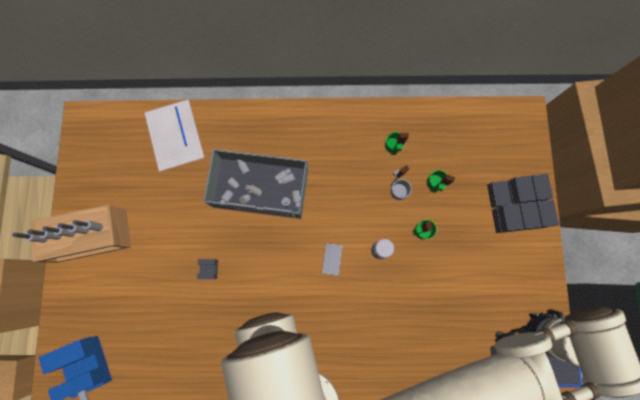

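```bash
python3 - <<'E'
from h import *
a=grab_frame('side');b=grab_frame('top')
A=cv2.resize(a[215:345,280:440],(800,650)[::1],interpolation=cv2.INTER_CUBIC)[:,:400*2]
A=cv2.resize(a[220:310,335:435],(400,360),interpolation=cv2.INTER_CUBIC)
B=cv2.resize(b[140:210,360:460],(400,280),interpolation=cv2.INTER_CUBIC)
C=cv2.resize(a[150:235,305:385],(400,425),interpolation=cv2.INTER_CUBIC)
D=cv2.resize(b[140:225,195:315],(400,283),interpolation=cv2.INTER_CUBIC)
im=np.zeros((600,800,3),np.uint8)
im[:300,:400]=A[:300];im[300:580,:400]=B;im[:300,400:]=cv2.resize(C,(400,300));im[300:583,400:]=D
save('c1',im)
E
```

```text
(no output)
```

View pics/c1.png

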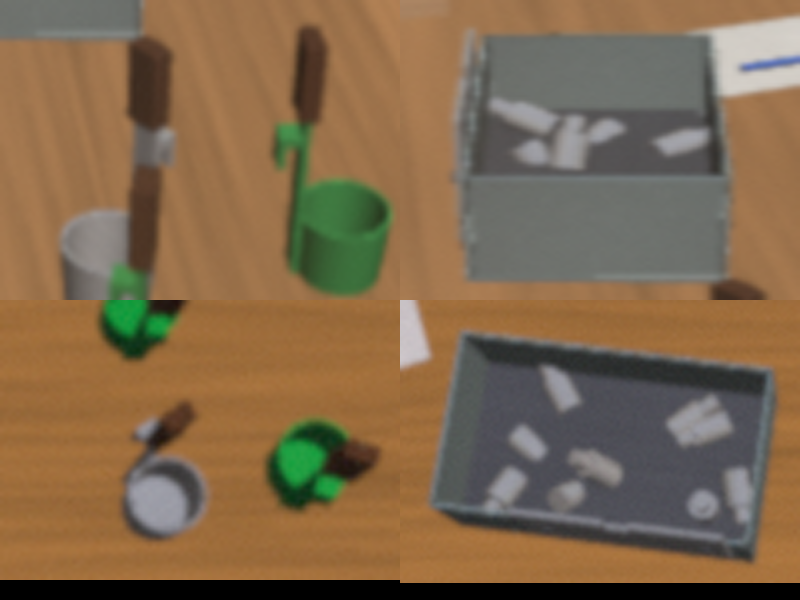

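```bash
python3 - <<'E'
from h import *
from scipy.spatial.transform import Rotation as Ro
np.set_printoptions(precision=4,suppress=True)
q=read_state()['ee_rot'];print(Ro.from_quat(np.r_[q[1:],q[0]]).as_matrix())
cup=at_z('top',(401.5,189),.05);gt=at_z('top',(405.7,167.5),.181);hk=at_z('top',(397,172.5),.108)
print('cup',cup,'griptop',gt,'hook',hk)
b=grab_frame('top');s=grab_frame('side')
r=cut_out('bin','top');R=r[0]['region'] if r else None
if R is not None:
    c=max(cv2.findContours(R.astype(np.uint8),0,2)[0],key=cv2.contourArea);print(r[0]['p'],cv2.minAreaRect(c),cv2.boxPoints(cv2.minAreaRect(c)))
A=cv2.resize(b[190:222,200:312],(800,229),interpolation=cv2.INTER_CUBIC)
B=cv2.resize(b[145:222,200:312],(524,360),interpolation=cv2.INTER_CUBIC)
C=cv2.resize(s[155:232,312:340],(131*2,360*2),interpolation=cv2.INTER_CUBIC)[:360]
im=np.zeros((600,800,3),np.uint8);im[:229]=A;im[235:595,:524]=B;im[235:595,530:792]=C
save('c2',im)
E
```

```text
[[ 0.4456 -0.      0.8952]
 [-0.8952 -0.      0.4456]
 [ 0.     -1.     -0.    ]]
cup [ 0.6321 -0.3035  0.05  ] griptop [ 0.6628 -0.2897  0.181 ] hook [ 0.6683 -0.2804  0.108 ]
0.62 ((256.126220703125, 183.1151580810547), (98.13594818115234, 59.3740348815918), 6.842772960662842) [[203.8707 206.7445]
 [210.9448 147.7934]
 [308.3817 159.4858]
 [301.3076 218.4369]]
```

View pics/c2.png

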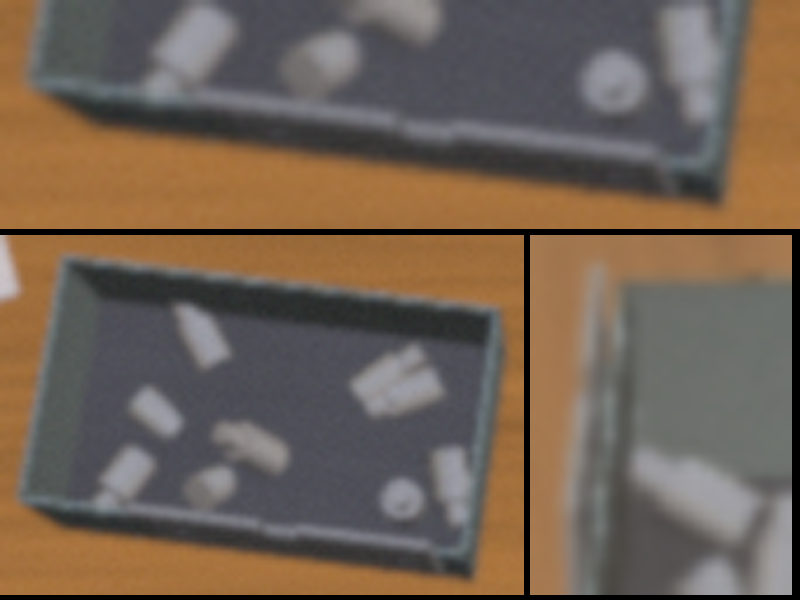

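```bash
python3 - <<'E'
from h import *
from scipy.optimize import least_squares
np.set_printoptions(precision=4,suppress=True)
obs=[('top',(0,0,.05),(401.5,189)),('top',(.0305,0,.181),(405.7,167.5)),('top',(.0375,0,.108),(397,172.5)),
('side',(.0305,0,.181),(372.5,231)),('side',(.0305,0,.125),(371.8,250.5)),('side',(0,0,.05),(362,280))]
def W(p,q):
    c,s=np.cos(p[2]),np.sin(p[2]);return np.array([p[0]+c*q[0]-s*q[1],p[1]+s*q[0]+c*q[1],q[2]])
f=lambda p:np.concatenate([proj(c,W(p,q))-uv for c,q,uv in obs])
r=least_squares(f,[.63,-.3,.4],x_scale=[.01,.01,.1],loss='soft_l1');print(r.x,np.degrees(r.x[2]),r.fun.reshape(-1,2));print('grip',W(r.x,(.0305,0,.153)))
st=lambda x,y:(200+(x+.5)/7.143-.5,190+(y+.5)/7.143-.5)
sb=lambda x,y:(200+(x+.5)/4.679-.5,145+(y-235+.5)/4.679-.5)
P=[at_z('top',st(*p),.15) for p in((195,92),(425,124),(663,155))]
print('plate',P,np.linalg.norm(P[2]-P[0]),np.degrees(np.arctan2(P[0][0]-P[2][0],P[0][1]-P[2][1])))
C=[at_z('top',sb(*p),.105) for p in((66,261),(498,312),(24,498))];d=C[0]-C[1]
print('bin',C,np.linalg.norm(d),np.linalg.norm(C[0]-C[2]),np.degrees(np.arctan2(d[0],d[1])))
s=(312+43*0,);ss=lambda x,y:(312+(x-530+.5)/9.357-.5,155+(y-235+.5)/9.351-.5)
print('proj plate far end side',proj('side',P[0]),'seen',ss(598,262))
E
```

```text
[ 0.6346 -0.3033  0.5641] 32.31849573980933 [[-0.0926 -0.8141]
 [-0.954   0.8987]
 [ 1.0326  0.6802]
 [ 0.3763  0.2034]
 [ 0.2816 -0.0186]
 [-0.0957 -0.1776]]
grip [ 0.6604 -0.287   0.153 ]
plate [array([0.5766, 0.1995, 0.15  ]), array([0.5633, 0.1102, 0.15  ]), array([0.5505, 0.0185, 0.15  ])] 0.1828803381599481 8.199729129296914
bin [array([0.7422, 0.2554, 0.105 ]), array([ 0.706 , -0.0172,  0.105 ]), array([0.5903, 0.2751, 0.105 ])] 0.27493283749626773 0.15317956520930992 7.559735013737892
proj plate far end side [319.2478 157.3691] seen (318.82072245377793, 157.44086193989946)
```

```bash
cat >> h.py <<'E'
from scipy.spatial.transform import Rotation as Ro
def pose():
    s=read_state();q=s['ee_rot'];R=Ro.from_quat(np.r_[q[1:],q[0]]).as_matrix();return s,np.array(s['position']),R
def plan(goal,yaw,n):
    s,p,R=pose();ps=np.degrees(np.arctan2(R[1,0],R[0,0]));dy=(yaw-ps+180)%360-180;d=(np.array(goal)-p)/n*100
    print('pos',p.round(4),'yaw',round(ps,1),'tilt',R[:,1].round(4),'t',s['time'],'F',np.round(s['wrist_force'],1),'w',round(s['gripper_width'],4))
    for k in range(n):
        a=np.radians(ps+dy*k/n);print(dict(tx=round(d[0]*np.cos(a)+d[1]*np.sin(a),2),ty=round(-d[2],2),tz=round(-d[0]*np.sin(a)+d[1]*np.cos(a),2),spin=round(-dy/n,2)))
E
python3 -c "
from h import *
plan((.66,-.287,.242),32,12)"
```

```text
pos [ 0.2562 -0.5148  0.2423] yaw -63.5 tilt [-0.  0. -1.] t 1.05 F [-0.2 -0.5  0.7] w 0.0858
{'tx': np.float64(-0.2), 'ty': np.float64(0.0), 'tz': np.float64(3.86), 'spin': np.float64(-7.96)}
{'tx': np.float64(0.34), 'ty': np.float64(0.0), 'tz': np.float64(3.85), 'spin': np.float64(-7.96)}
{'tx': np.float64(0.87), 'ty': np.float64(0.0), 'tz': np.float64(3.77), 'spin': np.float64(-7.96)}
{'tx': np.float64(1.38), 'ty': np.float64(0.0), 'tz': np.float64(3.61), 'spin': np.float64(-7.96)}
{'tx': np.float64(1.87), 'ty': np.float64(0.0), 'tz': np.float64(3.38), 'spin': np.float64(-7.96)}
{'tx': np.float64(2.32), 'ty': np.float64(0.0), 'tz': np.float64(3.09), 'spin': np.float64(-7.96)}
{'tx': np.float64(2.72), 'ty': np.float64(0.0), 'tz': np.float64(2.74), 'spin': np.float64(-7.96)}
{'tx': np.float64(3.08), 'ty': np.float64(0.0), 'tz': np.float64(2.34), 'spin': np.float64(-7.96)}
{'tx': np.float64(3.37), 'ty': np.float64(0.0), 'tz': np.float64(1.89), 'spin': np.float64(-7.96)}
{'tx': np.float64(3.6), 'ty': np.float64(0.0), 'tz': np.float64(1.4), 'spin': np.float64(-7.96)}
{'tx': np.float64(3.76), 'ty': np.float64(0.0), 'tz': np.float64(0.89), 'spin': np.float64(-7.96)}
{'tx': np.float64(3.85), 'ty': np.float64(0.0), 'tz': np.float64(0.36), 'spin': np.float64(-7.96)}
```

>>> {"name": "move_arm", "arguments": {
  "series": [
    {"tx":-0.2,"tz":3.9,"spin":-8,"ty":0,"claw":60},
    {"tx":0.3,"tz":3.9,"spin":-8,"ty":0,"claw":60},
    {"tx":0.9,"tz":3.8,"spin":-8,"ty":0,"claw":60},
    {"tx":1.4,"tz":3.6,"spin":-8,"ty":0,"claw":60},
    {"tx":1.9,"tz":3.4,"spin":-8,"ty":0,"claw":60},
    {"tx":2.3,"tz":3.1,"spin":-8,"ty":0,"claw":60},
    {"tx":2.7,"tz":2.7,"spin":-8,"ty":0,"claw":60},
    {"tx":3.1,"tz":2.3,"spin":-8,"ty":0,"claw":60},
    {"tx":3.4,"tz":1.9,"spin":-8,"ty":0,"claw":60},
    {"tx":3.6,"tz":1.4,"spin":-8,"ty":0,"claw":60}
  ],
  "newtons": 40
}}

```text
time: 2.05
position: [0.5984, -0.3134, 0.2423]
ee_rot: [-0.696, 0.698, 0.117, -0.118]
wrist_force: [-0.4, -0.1, -0.7]
gripper_width: 0.0511
```

```bash
python3 -c "
from h import *
plan((.66,-.287,.242),32,4)"
```

```text
pos [ 0.5984 -0.3134  0.2423] yaw 19.1 tilt [-2.0e-04 -3.3e-03 -1.0e+00] t 2.05 F [-0.4 -0.1 -0.7] w 0.0511
{'tx': np.float64(1.67), 'ty': np.float64(0.01), 'tz': np.float64(0.12), 'spin': np.float64(-3.22)}
{'tx': np.float64(1.68), 'ty': np.float64(0.01), 'tz': np.float64(0.03), 'spin': np.float64(-3.22)}
{'tx': np.float64(1.68), 'ty': np.float64(0.01), 'tz': np.float64(-0.07), 'spin': np.float64(-3.22)}
{'tx': np.float64(1.67), 'ty': np.float64(0.01), 'tz': np.float64(-0.16), 'spin': np.float64(-3.22)}
```

>>> {"name": "move_arm", "arguments": {
  "series": [
    {"tx":1.7,"tz":0.1,"spin":-3.2},
    {"tx":1.7,"spin":-3.2},
    {"tx":1.7,"tz":-0.1,"spin":-3.2},
    {"tx":1.6,"tz":-0.1,"spin":-3.2},
    {"ty":0},
    {"ty":0},
    {"ty":0},
    {"ty":0},
    {"ty":0},
    {"ty":0}
  ]
}}

```text
invalid input
```

```bash
python3 - <<'E'
from h import *
plan((.66,-.287,.147),32,6)
a=grab_frame('side');b=grab_frame('top')
s,p,R=pose()
g=(.6604,-.287)
for c,im in(('side',a),('top',b)): print(c,proj(c,p),proj(c,(*g,.181)))
im=np.zeros((500,800,3),np.uint8)
im[:,:400]=cv2.resize(a[180:305,320:420],(400,500),interpolation=cv2.INTER_CUBIC)
im[:,400:]=cv2.resize(b[120:220,360:440],(400,500),interpolation=cv2.INTER_CUBIC)
save('c3',im)
E
```

```text
pos [ 0.5984 -0.3134  0.2423] yaw 19.1 tilt [-2.0e-04 -3.3e-03 -1.0e+00] t 2.05 F [-0.4 -0.1 -0.7] w 0.0511
{'tx': np.float64(1.11), 'ty': np.float64(1.59), 'tz': np.float64(0.08), 'spin': np.float64(-2.15)}
{'tx': np.float64(1.12), 'ty': np.float64(1.59), 'tz': np.float64(0.04), 'spin': np.float64(-2.15)}
{'tx': np.float64(1.12), 'ty': np.float64(1.59), 'tz': np.float64(-0.0), 'spin': np.float64(-2.15)}
{'tx': np.float64(1.12), 'ty': np.float64(1.59), 'tz': np.float64(-0.05), 'spin': np.float64(-2.15)}
{'tx': np.float64(1.11), 'ty': np.float64(1.59), 'tz': np.float64(-0.09), 'spin': np.float64(-2.15)}
{'tx': np.float64(1.11), 'ty': np.float64(1.59), 'tz': np.float64(-0.13), 'spin': np.float64(-2.15)}
side [349.0583036  216.52396832] [372.89467965 231.20060674]
top [420.42546879 184.93640546] [404.74307992 168.38268452]
```

View pics/c3.png

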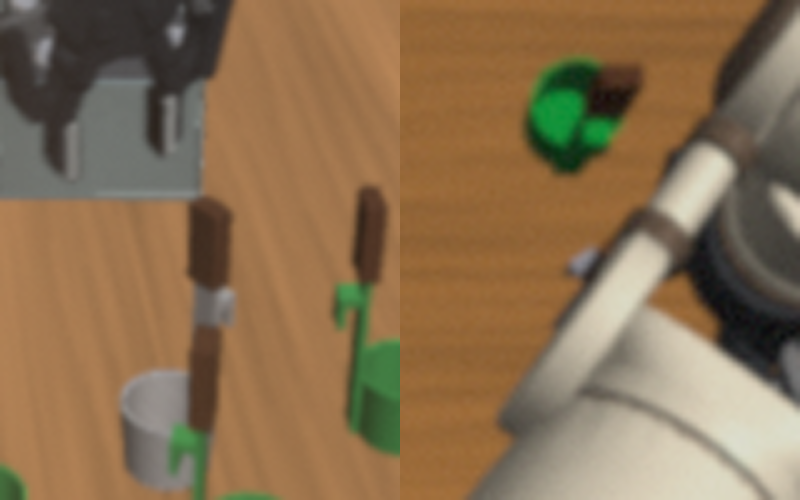

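>>> {"name": "move_arm", "arguments": {
  "series": [
    {"tx":1.7,"ty":0,"tz":0.1,"spin":-3.2,"claw":60},
    {"tx":1.7,"ty":0,"tz":0,"spin":-3.2,"claw":60},
    {"tx":1.7,"ty":0,"tz":-0.1,"spin":-3.2,"claw":60},
    {"tx":1.6,"ty":0,"tz":-0.1,"spin":-3.2,"claw":60},
    {"tx":0.1,"ty":0,"tz":0,"spin":0,"claw":60},
    {"tx":0,"ty":0,"tz":0,"spin":0,"claw":60},
    {"tx":0,"ty":0.5,"tz":0,"spin":0,"claw":60},
    {"tx":0,"ty":0.5,"tz":0,"spin":0,"claw":60},
    {"tx":0,"ty":0.5,"tz":0,"spin":0,"claw":60},
    {"tx":0,"ty":0,"tz":0,"spin":0,"claw":60}
  ]
}}

```text
time: 3.15
position: [0.6611, -0.2859, 0.224]
ee_rot: [-0.679, 0.68, 0.193, -0.196]
wrist_force: [-0.2, -0.5, 0.2]
gripper_width: 0.0511
```

```bash
python3 - <<'E'
from h import *
plan((.66,-.287,.147),32,6)
a=grab_frame('side');save('c4',a,5,(330,180,430,300))
E
```

```text
pos [ 0.6611 -0.2859  0.224 ] yaw 31.9 tilt [-0.0038 -0.0024 -1.    ] t 3.15 F [-0.2 -0.5  0.2] w 0.0511
{'tx': np.float64(-0.02), 'ty': np.float64(1.28), 'tz': np.float64(-0.01), 'spin': np.float64(-0.01)}
{'tx': np.float64(-0.02), 'ty': np.float64(1.28), 'tz': np.float64(-0.01), 'spin': np.float64(-0.01)}
{'tx': np.float64(-0.02), 'ty': np.float64(1.28), 'tz': np.float64(-0.01), 'spin': np.float64(-0.01)}
{'tx': np.float64(-0.02), 'ty': np.float64(1.28), 'tz': np.float64(-0.01), 'spin': np.float64(-0.01)}
{'tx': np.float64(-0.02), 'ty': np.float64(1.28), 'tz': np.float64(-0.01), 'spin': np.float64(-0.01)}
{'tx': np.float64(-0.02), 'ty': np.float64(1.28), 'tz': np.float64(-0.01), 'spin': np.float64(-0.01)}
```

View pics/c4.png

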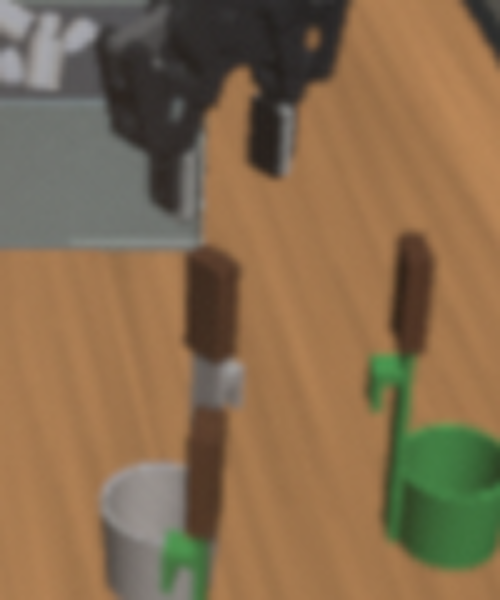

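>>> {"name": "move_arm", "arguments": {
  "series": [
    {"tx":0,"ty":1.3,"tz":0,"spin":0,"claw":60},
    {"tx":-0.1,"ty":1.3,"tz":0,"spin":0,"claw":60},
    {"tx":0,"ty":1.3,"tz":-0.1,"spin":0,"claw":60},
    {"tx":0,"ty":1.3,"tz":0,"spin":0,"claw":60},
    {"tx":0,"ty":1.3,"tz":0,"spin":0,"claw":60},
    {"tx":0,"ty":1.2,"tz":0,"spin":0,"claw":60},
    {"tx":0,"ty":0,"tz":0,"spin":0,"claw":0},
    {"tx":0,"ty":0,"tz":0,"spin":0,"claw":0},
    {"tx":0,"ty":0,"tz":0,"spin":0,"claw":0},
    {"tx":0,"ty":0,"tz":0,"spin":0,"claw":0}
  ]
}}

```text
time: 4.2
position: [0.6597, -0.2873, 0.1387]
ee_rot: [0.68, -0.68, -0.192, 0.197]
wrist_force: [0.5, 0.6, -1.3]
gripper_width: 0.0133
```

```bash
python3 - <<'E'
from h import *
plan((.66,-.287,.147),32,1)
a=grab_frame('side');save('c5',a,5,(330,180,430,300))
E
```

```text
pos [ 0.6597 -0.2873  0.1387] yaw 31.9 tilt [-0.0058 -0.001  -1.    ] t 4.2 F [ 0.5  0.6 -1.3] w 0.0133
{'tx': np.float64(0.04), 'ty': np.float64(-0.83), 'tz': np.float64(0.01), 'spin': np.float64(-0.07)}
```

View pics/c5.png

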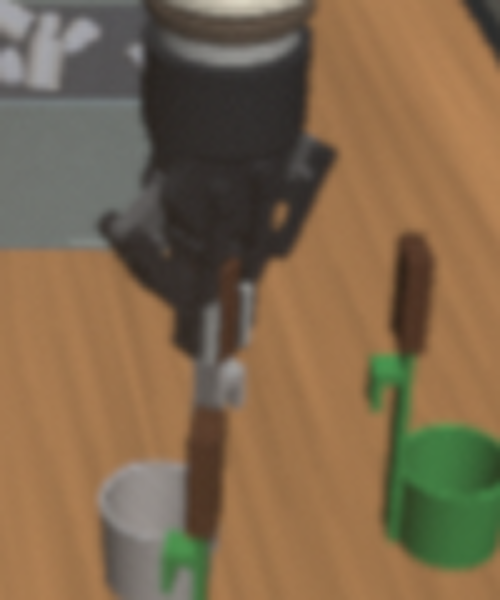

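>>> {"name": "move_arm", "arguments": {
  "series": [
    {"tx":0,"ty":-0.3,"tz":0,"spin":0,"claw":0},
    {"tx":0,"ty":-0.8,"tz":0,"spin":0,"claw":0},
    {"tx":0,"ty":-1.5,"tz":0,"spin":0,"claw":0},
    {"tx":0,"ty":-1.5,"tz":0,"spin":0,"claw":0},
    {"tx":0,"ty":-1.5,"tz":0,"spin":0,"claw":0},
    {"tx":0,"ty":-1.5,"tz":0,"spin":0,"claw":0},
    {"tx":0,"ty":-1.5,"tz":0,"spin":0,"claw":0},
    {"tx":0,"ty":-1.5,"tz":0,"spin":0,"claw":0},
    {"tx":0,"ty":-0.8,"tz":0,"spin":0,"claw":0},
    {"tx":0,"ty":0,"tz":0,"spin":0,"claw":0}
  ]
}}

```text
time: 5.25
position: [0.6616, -0.2879, 0.2626]
ee_rot: [-0.678, 0.682, 0.194, -0.195]
wrist_force: [0.5, -0.5, -2.1]
gripper_width: 0.0132
```

```bash
python3 - <<'E'
from h import *
plan((.535,-.12,.25),-8,10)
E
```

```text
pos [ 0.6616 -0.2879  0.2626] yaw 31.9 tilt [ 9.0e-04 -5.3e-03 -1.0e+00] t 5.25 F [ 0.5 -0.5 -2.1] w 0.0132
{'tx': np.float64(-0.19), 'ty': np.float64(0.13), 'tz': np.float64(2.09), 'spin': np.float64(3.99)}
{'tx': np.float64(-0.33), 'ty': np.float64(0.13), 'tz': np.float64(2.08), 'spin': np.float64(3.99)}
{'tx': np.float64(-0.48), 'ty': np.float64(0.13), 'tz': np.float64(2.05), 'spin': np.float64(3.99)}
{'tx': np.float64(-0.62), 'ty': np.float64(0.13), 'tz': np.float64(2.01), 'spin': np.float64(3.99)}
{'tx': np.float64(-0.76), 'ty': np.float64(0.13), 'tz': np.float64(1.96), 'spin': np.float64(3.99)}
{'tx': np.float64(-0.89), 'ty': np.float64(0.13), 'tz': np.float64(1.91), 'spin': np.float64(3.99)}
{'tx': np.float64(-1.02), 'ty': np.float64(0.13), 'tz': np.float64(1.84), 'spin': np.float64(3.99)}
{'tx': np.float64(-1.15), 'ty': np.float64(0.13), 'tz': np.float64(1.76), 'spin': np.float64(3.99)}
{'tx': np.float64(-1.27), 'ty': np.float64(0.13), 'tz': np.float64(1.68), 'spin': np.float64(3.99)}
{'tx': np.float64(-1.38), 'ty': np.float64(0.13), 'tz': np.float64(1.59), 'spin': np.float64(3.99)}
```

>>> {"name": "move_arm", "arguments": {
  "series": [
    {"tx":-0.2,"ty":0,"tz":2.1,"spin":4,"claw":0},
    {"tx":-0.3,"ty":0,"tz":2.1,"spin":4,"claw":0},
    {"tx":-0.5,"ty":0,"tz":2.1,"spin":4,"claw":0},
    {"tx":-0.6,"ty":0,"tz":2,"spin":4,"claw":0},
    {"tx":-0.8,"ty":0,"tz":2,"spin":4,"claw":0},
    {"tx":-0.9,"ty":0,"tz":1.9,"spin":4,"claw":0},
    {"tx":-1,"ty":0,"tz":1.8,"spin":4,"claw":0},
    {"tx":-1.2,"ty":0,"tz":1.8,"spin":4,"claw":0},
    {"tx":-1.3,"ty":0,"tz":1.7,"spin":4,"claw":0},
    {"tx":-1.4,"ty":0,"tz":1.6,"spin":4,"claw":0}
  ]
}}

```text
time: 6.25
position: [0.5278, -0.1115, 0.2535]
ee_rot: [-0.704, 0.705, -0.065, 0.057]
wrist_force: [0.9, -1.0, -2.1]
gripper_width: 0.0132
```

```bash
python3 - <<'E'
from h import *
plan((.541,.12,.25),-8,10)
E
```

```text
pos [ 0.5278 -0.1115  0.2535] yaw -9.9 tilt [-1.080e-02  5.000e-04 -9.999e-01] t 6.25 F [ 0.9 -1.  -2.1] w 0.0132
{'tx': np.float64(-0.27), 'ty': np.float64(0.03), 'tz': np.float64(2.3), 'spin': np.float64(-0.19)}
{'tx': np.float64(-0.26), 'ty': np.float64(0.03), 'tz': np.float64(2.3), 'spin': np.float64(-0.19)}
{'tx': np.float64(-0.25), 'ty': np.float64(0.03), 'tz': np.float64(2.31), 'spin': np.float64(-0.19)}
{'tx': np.float64(-0.24), 'ty': np.float64(0.03), 'tz': np.float64(2.31), 'spin': np.float64(-0.19)}
{'tx': np.float64(-0.24), 'ty': np.float64(0.03), 'tz': np.float64(2.31), 'spin': np.float64(-0.19)}
{'tx': np.float64(-0.23), 'ty': np.float64(0.03), 'tz': np.float64(2.31), 'spin': np.float64(-0.19)}
{'tx': np.float64(-0.22), 'ty': np.float64(0.03), 'tz': np.float64(2.31), 'spin': np.float64(-0.19)}
{'tx': np.float64(-0.21), 'ty': np.float64(0.03), 'tz': np.float64(2.31), 'spin': np.float64(-0.19)}
{'tx': np.float64(-0.21), 'ty': np.float64(0.03), 'tz': np.float64(2.31), 'spin': np.float64(-0.19)}
{'tx': np.float64(-0.2), 'ty': np.float64(0.03), 'tz': np.float64(2.31), 'spin': np.float64(-0.19)}
```

>>> {"name": "move_arm", "arguments": {
  "series": [
    {"tx":-0.3,"ty":0,"tz":2.3,"spin":-0.2,"claw":0},
    {"tx":-0.3,"ty":0,"tz":2.3,"spin":-0.2,"claw":0},
    {"tx":-0.2,"ty":0,"tz":2.3,"spin":-0.2,"claw":0},
    {"tx":-0.2,"ty":0,"tz":2.3,"spin":-0.2,"claw":0},
    {"tx":-0.2,"ty":0,"tz":2.3,"spin":-0.2,"claw":0},
    {"tx":-0.2,"ty":0,"tz":2.3,"spin":-0.2,"claw":0},
    {"tx":-0.2,"ty":0,"tz":2.3,"spin":-0.2,"claw":0},
    {"tx":-0.2,"ty":0,"tz":2.2,"spin":-0.2,"claw":0},
    {"tx":-0.2,"ty":0,"tz":1.2,"spin":0,"claw":0},
    {"tx":0,"ty":0,"tz":0,"spin":0,"claw":0}
  ]
}}

```text
time: 7.25
position: [0.5333, 0.0941, 0.2467]
ee_rot: [0.705, -0.705, 0.059, -0.043]
wrist_force: [0.6, 0.3, -1.0]
gripper_width: 0.0134
```

```bash
python3 - <<'E'
from h import *
plan((.545,.12,.212),-8,5)
a=grab_frame('side');b=grab_frame('top');print(pose()[2])
im=np.zeros((500,800,3),np.uint8)
im[:,:400]=cv2.resize(a[120:220,290:370],(400,500),interpolation=cv2.INTER_CUBIC)
im[:,400:]=cv2.resize(b[150:240,222:294],(400,500),interpolation=cv2.INTER_CUBIC)
save('c6',im)
E
```

```text
pos [0.5333 0.0941 0.2467] yaw -8.3 tilt [-0.0236  0.0025 -0.9997] t 7.25 F [ 0.6  0.3 -1. ] w 0.0134
{'tx': np.float64(0.16), 'ty': np.float64(0.69), 'tz': np.float64(0.55), 'spin': np.float64(-0.06)}
{'tx': np.float64(0.16), 'ty': np.float64(0.69), 'tz': np.float64(0.55), 'spin': np.float64(-0.06)}
{'tx': np.float64(0.16), 'ty': np.float64(0.69), 'tz': np.float64(0.55), 'spin': np.float64(-0.06)}
{'tx': np.float64(0.16), 'ty': np.float64(0.69), 'tz': np.float64(0.55), 'spin': np.float64(-0.06)}
{'tx': np.float64(0.16), 'ty': np.float64(0.69), 'tz': np.float64(0.55), 'spin': np.float64(-0.06)}
[[ 0.98907255 -0.02347414  0.14554883]
 [-0.1455448   0.00188898  0.98934986]
 [-0.02349908 -0.99972266 -0.0015482 ]]
```

View pics/c6.png

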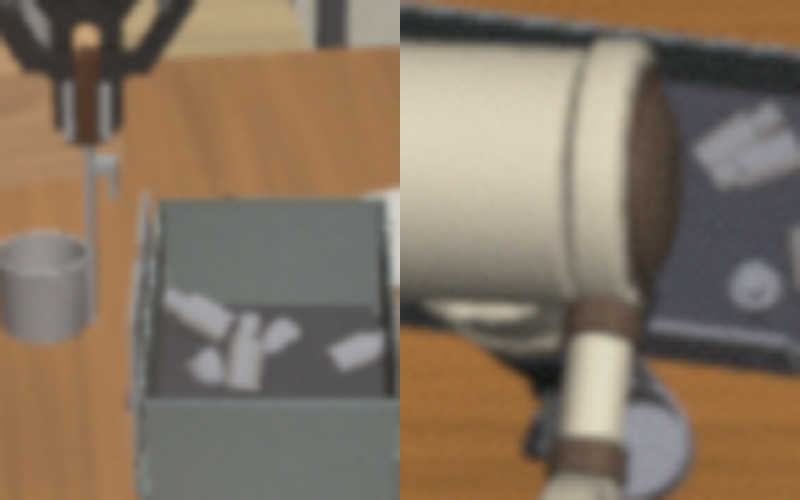

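>>> {"name": "move_arm", "arguments": {
  "series": [
    {"tx":0,"ty":0.2,"tz":0.4,"spin":0,"claw":0},
    {"tx":0.3,"ty":0.5,"tz":0.5,"spin":0,"claw":0},
    {"tx":0.3,"ty":0.6,"tz":0.5,"spin":0,"claw":0},
    {"tx":0.3,"ty":0.6,"tz":0.5,"spin":0,"claw":0},
    {"tx":0.3,"ty":0.6,"tz":0.5,"spin":0,"claw":0},
    {"tx":0.2,"ty":0.5,"tz":0.3,"spin":0,"claw":0},
    {"tx":0.1,"ty":0.3,"tz":0,"spin":0,"claw":0},
    {"tx":0,"ty":0,"tz":0,"spin":0,"claw":0},
    {"tx":0,"ty":0,"tz":0,"spin":0,"claw":0},
    {"tx":0,"ty":0,"tz":0,"spin":0,"claw":0}
  ]
}}

```text
time: 8.35
position: [0.5532, 0.1161, 0.2092]
ee_rot: [-0.705, 0.705, -0.062, 0.044]
wrist_force: [-0.8, 0.1, -2.5]
gripper_width: 0.0135
```

```bash
cat >> h.py <<'E'
u=np.array([.990,-.139,0]);v=np.array([.139,.990,0])
def st():
    s,p,R=pose();g=p-R[:,1]*.0;h=p+R[:,0]*.007+R[:,1]*.0337;print('t',s['time'],'tcp',p.round(4),'hook: u %.4f v %.4f z %.4f'%(h@u,h@v,h[2]),'plate u .5415 v .1874','tilt',R[:,1].round(4),'yaw',np.degrees(np.arctan2(R[1,0],R[0,0])).round(1),'F uvz',np.round([s['wrist_force']@u,s['wrist_force']@v,s['wrist_force'][2]],1),'M',np.round(s['moment'],2),'w',s['gripper_width'].__round__(4))
E
python3 -c "
from h import *
st();st();print(read_state()['joints'],read_state()['qvel'])"
```

```text
t 8.35 tcp [0.5532 0.1161 0.2092] hook: u 0.5377 v 0.1917 z 0.1753 plate u .5415 v .1874 tilt [-2.520e-02  7.000e-04 -9.997e-01] yaw -8.6 F uvz [-0.8 -0.  -2.5] M [-0.01  0.   -0.02] w 0.0135
t 8.35 tcp [0.5532 0.1161 0.2092] hook: u 0.5377 v 0.1917 z 0.1753 plate u .5415 v .1874 tilt [-2.520e-02  7.000e-04 -9.997e-01] yaw -8.6 F uvz [-0.8 -0.  -2.5] M [-0.01  0.   -0.02] w 0.0135
[-7.16712087e-03  1.78432617e-01  1.64122243e+00  5.43800957e-04
  1.34717115e+00  1.42778671e-01] [ 5.01934870e-04 -2.80023832e-03 -2.90060877e-03  3.48661188e-04
 -9.04761588e-06 -1.01540265e-03]
```

>>> {"name": "move_arm", "arguments": {
  "series": [
    {"tx":0,"ty":0,"tz":0.3,"spin":0,"claw":0},
    {"tx":0,"ty":0,"tz":0.3,"spin":0,"claw":0},
    {"tx":0,"ty":0,"tz":0,"spin":0,"claw":0},
    {"tx":0.05,"ty":0,"tz":0,"spin":0,"claw":0},
    {"tx":0.05,"ty":0,"tz":0,"spin":0,"claw":0},
    {"tx":0.05,"ty":0,"tz":0,"spin":0,"claw":0},
    {"tx":0.05,"ty":0,"tz":0,"spin":0,"claw":0},
    {"tx":0.05,"ty":0,"tz":0,"spin":0,"claw":0},
    {"tx":0.05,"ty":0,"tz":0,"spin":0,"claw":0},
    {"tx":0.05,"ty":0,"tz":0,"spin":0,"claw":0}
  ]
}}

```text
time: 9.35
position: [0.5583, 0.1217, 0.2103]
ee_rot: [-0.705, 0.705, -0.061, 0.045]
wrist_force: [-0.3, 0.3, -1.9]
gripper_width: 0.0133
```

```bash
python3 -c "
from h import *
st()"
```

```text
t 9.35 tcp [0.5583 0.1217 0.2103] hook: u 0.5421 v 0.1979 z 0.1764 plate u .5415 v .1874 tilt [-2.320e-02  6.000e-04 -9.997e-01] yaw -8.6 F uvz [-0.3  0.2 -1.9] M [ 0.02 -0.06  0.01] w 0.0133
```

>>> {"name": "move_arm", "arguments": {
  "series": [
    {"tx":0.05,"ty":0,"tz":0,"spin":0,"claw":0},
    {"tx":0.05,"ty":0,"tz":0,"spin":0,"claw":0},
    {"tx":0.05,"ty":0,"tz":0,"spin":0,"claw":0},
    {"tx":0.05,"ty":0,"tz":0,"spin":0,"claw":0},
    {"tx":0.05,"ty":0,"tz":0,"spin":0,"claw":0},
    {"tx":0.05,"ty":0,"tz":0,"spin":0,"claw":0},
    {"tx":0.05,"ty":0,"tz":0,"spin":0,"claw":0},
    {"tx":0,"ty":0,"tz":0,"spin":0,"claw":0},
    {"tx":0,"ty":0,"tz":0,"spin":0,"claw":0},
    {"tx":0,"ty":0,"tz":0,"spin":0,"claw":0}
  ]
}}

```text
time: 10.35
position: [0.5605, 0.1214, 0.2098]
ee_rot: [-0.705, 0.705, -0.063, 0.043]
wrist_force: [-1.5, 0.1, -0.9]
gripper_width: 0.0132
```

```bash
python3 -c "
from h import *
st()"
```

```text
t 10.35 tcp [0.5605 0.1214 0.2098] hook: u 0.5441 v 0.1979 z 0.1760 plate u .5415 v .1874 tilt [-2.790e-02  9.000e-04 -9.996e-01] yaw -8.6 F uvz [-1.5 -0.2 -0.9] M [ 0.05  0.35 -0.  ] w 0.0132
```

>>> {"name": "move_arm", "arguments": {
  "series": [
    {"tx":-0.2,"ty":0,"tz":0,"spin":0,"claw":0},
    {"tx":-0.1,"ty":0,"tz":0,"spin":0,"claw":0},
    {"tx":0,"ty":0,"tz":0,"spin":0,"claw":0},
    {"tx":0,"ty":0.2,"tz":0,"spin":0,"claw":0},
    {"tx":0,"ty":0.3,"tz":0,"spin":0,"claw":0},
    {"tx":0,"ty":0.3,"tz":0,"spin":0,"claw":0},
    {"tx":0,"ty":0.3,"tz":0,"spin":0,"claw":0},
    {"tx":0,"ty":0.2,"tz":0,"spin":0,"claw":0},
    {"tx":0,"ty":0,"tz":0,"spin":0,"claw":0},
    {"tx":0,"ty":0,"tz":0,"spin":0,"claw":0}
  ]
}}

```text
time: 11.35
position: [0.5582, 0.1216, 0.1955]
ee_rot: [-0.705, 0.705, -0.062, 0.045]
wrist_force: [0.3, -0.5, -1.3]
gripper_width: 0.0136
```

```bash
python3 -c "
from h import *
st()"
```

```text
t 11.35 tcp [0.5582 0.1216 0.1955] hook: u 0.5419 v 0.1978 z 0.1616 plate u .5415 v .1874 tilt [-2.440e-02  6.000e-04 -9.997e-01] yaw -8.6 F uvz [ 0.3 -0.5 -1.3] M [-0.   -0.07 -0.03] w 0.0136
```

>>> {"name": "move_arm", "arguments": {
  "series": [
    {"tx":-0.05,"ty":0.1,"tz":0,"spin":0,"claw":0},
    {"tx":0,"ty":0.1,"tz":0,"spin":0,"claw":0},
    {"tx":0,"ty":0.1,"tz":0,"spin":0,"claw":0},
    {"tx":0,"ty":0.1,"tz":0,"spin":0,"claw":0},
    {"tx":0,"ty":0.1,"tz":0,"spin":0,"claw":0},
    {"tx":0,"ty":0.1,"tz":0,"spin":0,"claw":0},
    {"tx":0,"ty":0.1,"tz":0,"spin":0,"claw":0},
    {"tx":0,"ty":0.05,"tz":0,"spin":0,"claw":0},
    {"tx":0,"ty":0.05,"tz":0,"spin":0,"claw":0},
    {"tx":0,"ty":0.05,"tz":0,"spin":0,"claw":0}
  ]
}}

```text
time: 12.35
position: [0.5578, 0.1217, 0.1868]
ee_rot: [-0.705, 0.705, -0.061, 0.045]
wrist_force: [-0.6, -0.3, -2.2]
gripper_width: 0.0138
```

```bash
python3 -c "
from h import *
st()"
```

```text
t 12.35 tcp [0.5578 0.1217 0.1868] hook: u 0.5415 v 0.1978 z 0.1529 plate u .5415 v .1874 tilt [-2.340e-02  6.000e-04 -9.997e-01] yaw -8.6 F uvz [-0.6 -0.4 -2.2] M [ 0.02 -0.08  0.04] w 0.0138
```

>>> {"name": "move_arm", "arguments": {
  "series": [
    {"tx":0,"ty":0.05,"tz":0,"spin":0,"claw":0},
    {"tx":0,"ty":0.05,"tz":0,"spin":0,"claw":0},
    {"tx":0,"ty":0.05,"tz":0,"spin":0,"claw":0},
    {"tx":0,"ty":0.05,"tz":0,"spin":0,"claw":0},
    {"tx":0,"ty":0.05,"tz":0,"spin":0,"claw":0},
    {"tx":0,"ty":0.05,"tz":0,"spin":0,"claw":0},
    {"tx":0,"ty":0.05,"tz":0,"spin":0,"claw":0},
    {"tx":0,"ty":0.05,"tz":0,"spin":0,"claw":0},
    {"tx":0,"ty":0,"tz":0,"spin":0,"claw":0},
    {"tx":0,"ty":0,"tz":0,"spin":0,"claw":0}
  ]
}}

```text
time: 13.35
position: [0.5577, 0.1217, 0.1824]
ee_rot: [-0.705, 0.705, -0.061, 0.045]
wrist_force: [-0.0, 0.2, -2.7]
gripper_width: 0.0134
```

```bash
python3 -c "
from h import *
st()"
```

```text
t 13.35 tcp [0.5577 0.1217 0.1824] hook: u 0.5414 v 0.1978 z 0.1485 plate u .5415 v .1874 tilt [-2.340e-02  6.000e-04 -9.997e-01] yaw -8.6 F uvz [-0.1  0.2 -2.7] M [ 0.01 -0.09 -0.01] w 0.0134
```

>>> {"name": "move_arm", "arguments": {
  "series": [
    {"tx":0,"ty":0.05,"tz":0,"spin":0,"claw":0},
    {"tx":0,"ty":0.05,"tz":0,"spin":0,"claw":0},
    {"tx":0,"ty":0.05,"tz":0,"spin":0,"claw":0},
    {"tx":0,"ty":0.05,"tz":0,"spin":0,"claw":0},
    {"tx":0,"ty":0.05,"tz":0,"spin":0,"claw":0},
    {"tx":0,"ty":0.05,"tz":0,"spin":0,"claw":0},
    {"tx":0,"ty":0.05,"tz":0,"spin":0,"claw":0},
    {"tx":0,"ty":0,"tz":0,"spin":0,"claw":0},
    {"tx":0,"ty":0,"tz":0,"spin":0,"claw":0},
    {"tx":0,"ty":0,"tz":0,"spin":0,"claw":0}
  ]
}}

```text
time: 14.35
position: [0.5578, 0.1217, 0.1818]
ee_rot: [-0.705, 0.706, -0.061, 0.045]
wrist_force: [-2.5, -1.2, 3.5]
gripper_width: 0.0135
```

```bash
python3 -c "
from h import *
st()"
```

```text
t 14.35 tcp [0.5578 0.1217 0.1818] hook: u 0.5416 v 0.1979 z 0.1480 plate u .5415 v .1874 tilt [-2.250e-02  2.000e-04 -9.997e-01] yaw -8.6 F uvz [-2.3 -1.6  3.5] M [-0.04  0.38 -0.01] w 0.0135
```

>>> {"name": "move_arm", "arguments": {
  "series": [
    {"tx":0,"ty":0.03,"tz":-0.1,"spin":0,"claw":0},
    {"tx":0,"ty":0.03,"tz":-0.1,"spin":0,"claw":0},
    {"tx":0,"ty":0.03,"tz":-0.1,"spin":0,"claw":0},
    {"tx":0,"ty":0.03,"tz":-0.1,"spin":0,"claw":0},
    {"tx":0,"ty":0.03,"tz":-0.1,"spin":0,"claw":0},
    {"tx":0,"ty":0.03,"tz":-0.1,"spin":0,"claw":0},
    {"tx":0,"ty":0.05,"tz":-0.1,"spin":0,"claw":0},
    {"tx":0,"ty":0.05,"tz":-0.1,"spin":0,"claw":0},
    {"tx":0,"ty":0.05,"tz":-0.1,"spin":0,"claw":0},
    {"tx":0,"ty":0.05,"tz":0,"spin":0,"claw":0}
  ]
}}

```text
time: 15.35
position: [0.5588, 0.1178, 0.1815]
ee_rot: [0.709, -0.701, 0.058, -0.047]
wrist_force: [-2.6, 2.7, 6.8]
gripper_width: 0.0134
```

```bash
python3 -c "
from h import *
st()"
```

```text
t 15.35 tcp [0.5588 0.1178 0.1815] hook: u 0.5433 v 0.1946 z 0.1477 plate u .5415 v .1874 tilt [-0.0144  0.0124 -0.9998] yaw -8.6 F uvz [-2.9  2.3  6.8] M [0.51 0.44 0.03] w 0.0134
```

>>> {"name": "move_arm", "arguments": {
  "series": [
    {"tx":-0.05,"ty":-0.05,"tz":0,"spin":0,"claw":0},
    {"tx":-0.05,"ty":-0.05,"tz":-0.1,"spin":0,"claw":0},
    {"tx":-0.05,"ty":0,"tz":-0.1,"spin":0,"claw":0},
    {"tx":0,"ty":0,"tz":-0.1,"spin":0,"claw":0},
    {"tx":0,"ty":0.03,"tz":-0.1,"spin":0,"claw":0},
    {"tx":0,"ty":0.03,"tz":-0.1,"spin":0,"claw":0},
    {"tx":0,"ty":0.03,"tz":0,"spin":0,"claw":0},
    {"tx":0,"ty":0.03,"tz":0,"spin":0,"claw":0},
    {"tx":0,"ty":0.03,"tz":0,"spin":0,"claw":0},
    {"tx":0,"ty":0.03,"tz":0,"spin":0,"claw":0}
  ]
}}

```text
time: 16.35
position: [0.5542, 0.1093, 0.1757]
ee_rot: [0.707, -0.703, 0.061, -0.046]
wrist_force: [0.2, -0.6, -1.6]
gripper_width: 0.0141
```

```bash
python3 -c "
from h import *
st()"
```

```text
t 16.35 tcp [0.5542 0.1093 0.1757] hook: u 0.5397 v 0.1852 z 0.1418 plate u .5415 v .1874 tilt [-0.0211  0.0066 -0.9998] yaw -8.6 F uvz [ 0.3 -0.6 -1.6] M [ 0.   -0.03  0.  ] w 0.0141
```

>>> {"name": "move_arm", "arguments": {
  "series": [
    {"tx":0.05,"ty":0.1,"tz":0,"spin":0,"claw":0},
    {"tx":0.05,"ty":0.1,"tz":0,"spin":0,"claw":0},
    {"tx":0,"ty":0.1,"tz":0,"spin":0,"claw":0},
    {"tx":0,"ty":0.1,"tz":0,"spin":0,"claw":0},
    {"tx":0,"ty":0.1,"tz":0,"spin":0,"claw":0},
    {"tx":0,"ty":0.1,"tz":0,"spin":0,"claw":0},
    {"tx":0,"ty":0.05,"tz":0,"spin":0,"claw":0},
    {"tx":0,"ty":0.05,"tz":0,"spin":0,"claw":0},
    {"tx":0,"ty":0,"tz":0,"spin":0,"claw":0},
    {"tx":0,"ty":0,"tz":0,"spin":0,"claw":0}
  ]
}}

```text
time: 17.35
position: [0.5551, 0.1093, 0.168]
ee_rot: [0.707, -0.703, 0.061, -0.046]
wrist_force: [0.4, -0.1, -2.4]
gripper_width: 0.0139
```

```bash
python3 -c "
from h import *
st()"
```

```text
t 17.35 tcp [0.5551 0.1093 0.168 ] hook: u 0.5407 v 0.1854 z 0.1342 plate u .5415 v .1874 tilt [-0.0211  0.0065 -0.9998] yaw -8.6 F uvz [ 0.4 -0.1 -2.4] M [-0.06 -0.11  0.  ] w 0.0139
```

>>> {"name": "move_arm", "arguments": {
  "series": [
    {"tx":0,"ty":0.05,"tz":0,"spin":0,"claw":0},
    {"tx":0,"ty":0.05,"tz":0,"spin":0,"claw":0},
    {"tx":0,"ty":0.05,"tz":0,"spin":0,"claw":0},
    {"tx":0,"ty":0.05,"tz":0,"spin":0,"claw":0},
    {"tx":0,"ty":0.05,"tz":0,"spin":0,"claw":0},
    {"tx":0,"ty":0.05,"tz":0,"spin":0,"claw":0},
    {"tx":0,"ty":0.03,"tz":0,"spin":0,"claw":0},
    {"tx":0,"ty":0.03,"tz":0,"spin":0,"claw":0},
    {"tx":0,"ty":0,"tz":0,"spin":0,"claw":0},
    {"tx":0,"ty":0,"tz":0,"spin":0,"claw":0}
  ]
}}

```text
time: 18.35
position: [0.5554, 0.1093, 0.1659]
ee_rot: [0.707, -0.703, 0.06, -0.046]
wrist_force: [-1.0, -0.7, 1.2]
gripper_width: 0.0137
```

```bash
python3 - <<'E'
from h import *
st()
a=grab_frame('side');b=grab_frame('top')
im=np.zeros((500,800,3),np.uint8)
im[:,:400]=cv2.resize(a[140:240,290:370],(400,500),interpolation=cv2.INTER_CUBIC)
im[:,400:]=cv2.resize(b[150:240,222:294],(400,500),interpolation=cv2.INTER_CUBIC)
save('c7',im)
E
```

```text
t 18.35 tcp [0.5554 0.1093 0.1659] hook: u 0.5409 v 0.1854 z 0.1320 plate u .5415 v .1874 tilt [-0.0202  0.0062 -0.9998] yaw -8.6 F uvz [-0.9 -0.8  1.2] M [ 0.    0.16 -0.03] w 0.0137
```

View pics/c7.png

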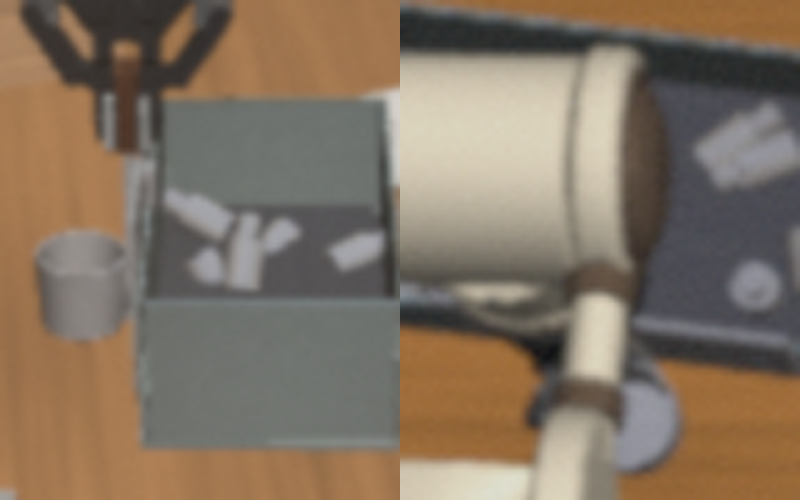

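>>> {"name": "move_arm", "arguments": {
  "series": [
    {"tx":0,"ty":0,"tz":0,"spin":0,"claw":8},
    {"tx":0,"ty":0,"tz":0,"spin":0,"claw":20},
    {"tx":0,"ty":0,"tz":0,"spin":0,"claw":30},
    {"tx":0,"ty":0,"tz":0,"spin":0,"claw":45},
    {"tx":0,"ty":0,"tz":0,"spin":0,"claw":55},
    {"tx":0,"ty":0,"tz":0,"spin":0,"claw":55},
    {"tx":0,"ty":0,"tz":0,"spin":0,"claw":55},
    {"tx":0,"ty":0,"tz":0,"spin":0,"claw":55},
    {"tx":0,"ty":0,"tz":0,"spin":0,"claw":55},
    {"tx":0,"ty":0,"tz":0,"spin":0,"claw":55}
  ]
}}

```text
time: 19.45
position: [0.5562, 0.1093, 0.166]
ee_rot: [0.707, -0.703, 0.06, -0.047]
wrist_force: [-1.3, 0.2, -0.7]
gripper_width: 0.0473
```

>>> {"name": "move_arm", "arguments": {
  "series": [
    {"tx":0,"ty":-0.5,"tz":0,"spin":0,"claw":55},
    {"tx":0,"ty":-1,"tz":0,"spin":0,"claw":55},
    {"tx":0,"ty":-1.5,"tz":0,"spin":0,"claw":55},
    {"tx":0,"ty":-2,"tz":0,"spin":0,"claw":55},
    {"tx":0,"ty":-2,"tz":0,"spin":0,"claw":55},
    {"tx":0,"ty":-2,"tz":0,"spin":0,"claw":55},
    {"tx":0,"ty":-2,"tz":0,"spin":0,"claw":55},
    {"tx":0,"ty":-1,"tz":0,"spin":0,"claw":55},
    {"tx":0,"ty":0,"tz":0,"spin":0,"claw":55},
    {"tx":0,"ty":0,"tz":0,"spin":0,"claw":55}
  ]
}}

```text
time: 20.45
position: [0.5588, 0.1085, 0.2964]
ee_rot: [0.707, -0.703, 0.058, -0.048]
wrist_force: [-0.1, 0.4, -0.8]
gripper_width: 0.0473
```

```bash
python3 - <<'E'
from h import *
st()
a=grab_frame('side');b=grab_frame('top')
im=np.zeros((600,800,3),np.uint8)
im[:500,:400]=cv2.resize(a[140:240,290:370],(400,500),interpolation=cv2.INTER_CUBIC)
im[:250,400:]=cv2.resize(b,(400,250),interpolation=cv2.INTER_AREA)
im[250:500,400:]=cv2.resize(a,(400,250),interpolation=cv2.INTER_AREA)
save('c8',im)
for n in('oil','vblock','blank'): print(n,[np.round(r['at'],3) for r in spot_in(n,'side')[:1]],[np.round(r['at'],3) for r in spot_in(n,'top')[:1]])
E
```

```text
t 20.45 tcp [0.5588 0.1085 0.2964] hook: u 0.5447 v 0.1852 z 0.2626 plate u .5415 v .1874 tilt [-0.0138  0.0064 -0.9999] yaw -8.6 F uvz [-0.2  0.4 -0.8] M [ 0.04 -0.04 -0.03] w 0.0473
oil [] [array([ 0.449, -0.226,  0.109])]
vblock [array([0.394, 0.257, 0.021])] []
blank [array([ 0.406, -0.098,  0.027])] [array([ 0.422, -0.085,  0.029])]
```

View pics/c8.png

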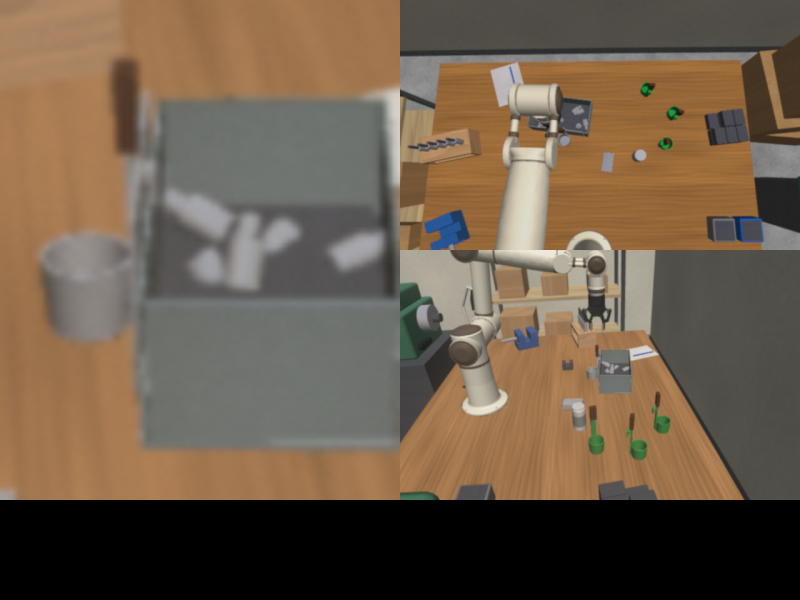

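```bash
python3 - <<'E'
from h import *
a=grab_frame('side')
for _ in range(4): b=grab_frame('side')
print('diff',cv2.absdiff(a,b)[140:240,290:330].mean(),'ref',cv2.absdiff(a,b)[300:390,200:300].mean(),read_state()['time'])
print(job_done())
E
```

```text
diff 0.519 ref 0.5230370370370371 21.1
the job is handed in; nothing more can be done
None
```

The steel scoop now hangs in the plate's notch by its own hook, cup outside the bin. I handed the job in at 21.1 s of the 67 s allowed; no verdict was reported.

- **How it went:** I picked the only grey scoop, since the other three are green, and gripped it across the wooden grip. I felt for the plate's face and then its top edge, which the hook touched at about z = 0.148 m. I slid the hook along the edge to the notch and lowered it until it was home at z ≈ 0.132 m, exactly 16 mm below the edge. The wrist readings I took after each move gave contact forces up to about 9 N. I did not record the force between readings.
- **Last checks:** The final picture shows the scoop hanging upright and the open gripper well clear above it. Two frames about 0.2 s apart differ there no more than a still patch of background, so the scoop is at rest. The can, V-block and blank were each re-found within about 2 mm of where they started.
- **Gaps:** The network missed the can in the side view and the V-block in the top view, so each of those was confirmed by one camera only. The tool built up a tilt of about 0.03 rad during the moves, which did not affect the hang. One early move call was refused because some rows left out numbers, and nothing moved.

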